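Press the remote's battery cover home in the toggle-clamp cradle

ROBOT

A 6-joint arm with a two-finger parallel gripper is mounted at the origin on the work surface. World frame = base frame: x ahead of the robot, y to its left, z up, the work surface at z = 0. Lengths are in m, angles in degrees, forces in N, time in s.
With the tool pointing down it reaches from about 0.25 to 0.775 m from the base axis. Payload 4 kg.
Tool frame: the origin (TCP) lies on the centre line of the jaws, within the pads' length; the fingertips stand 19 mm ahead of it and the grasp point (between the pads) is the TCP; z points along the fingers, y is the line along which they close (so a half turn about z gives the same grasp; the last joint's range is limited). The gripper opens to 85 mm and grips with 20 to 120 N. Pads are 22 mm wide; open, the fingers measure 114 mm over their backs; the gripper's body (76 mm by 85 mm) begins 54 mm behind the grasp point. The pads swing forward as they close: fully open they stand 13 mm farther back than shut.
Start: joints at [58.321, 4.996, 78.535, -0, 96.463, -5.907], TCP at [0.239, 0.495, 0.25] pointing down, gripper open.
Joint ranges: [-177.83, 177.83], [-43.37, 116.18], [15.69, 146.23], [-61.86, 241.86], [9.47, 152.12], [-147.06, 147.06]. Speed limits (degrees/s): [159.86, 159.86, 180, 180, 180, 180].

INTERFACE

Orientations are given as a 3x3 rotation matrix whose columns are the frame's x, y, z axes.
In Python, from bench import monitor, read_camera, get_calibration, sign_off gives the robot as it stands.
- The arm moves only by the shell command python3 -m jog 'ROWS' [OPENING] [FORCE]. ROWS is a JSON object of lists of equal length, an entry for each row: "translation": the shift along the tool's x, y, z in mm, a list of three; "rotation": the turn, a rotation vector about the tool's x, y, z in rad, a list of three. In form: {"translation": [[tx, ty, tz], ...], "rotation": [[ax, ay, az], ...]}. A call has 1 to 20 rows; each row is the pose to reach, as a shift and turn from the pose commanded when the call began, along the tool's axes at that moment; what a row does not reach only later rows make up. A row lasts 1/12 s, in which the tool goes at most 41.7 mm and 7.16 degrees, less where a joint would pass 70% of its speed; a pose out of reach is approached as far as the arm can. A call with a gripper value outside its range is refused whole. OPENING is the closure, from 0 (fully open) to 1 (shut), set as the call begins (- or left out, the last holds). The fingers move at their own pace and stop on an object; FORCE is the grip in N (left out, the last holds). Time passes only in rows, so rows that repeat a pose let the fingers close. It gives the time, the measured TCP pose, the force, the opening and the grip force at its end, in the units of the state.
- monitor.get_obs(): the state, without advancing time (a new reading comes with each control period).
- read_camera(name): name is "scene" or "top" or "wrist"; returns the picture (400x640x3 uint8, red, green, blue); there is no depth.
- get_calibration(name): a dict with "fov_y" (degrees; the focal length in pixels is half the picture's height over the tangent of half this angle, whatever the lens; pixels are square), "cx", "cy" (the principal point, pixels), "R" (3x3) and "t" (3): a world point X has camera coordinates R X + t; the wrist camera has in their place "hand_eye" (4x4, takes a point from camera to tool coordinates, whose origin is the TCP and whose axes are the flange's). Camera axes: x right, y down, z forward; pixel columns grow to the right and rows downward; lengths in m; the calibration is good to about 2 mm. A picture is of the moment at which its call begins: read the wrist's pose just before it. get_calibration takes no time and is no camera call.
- sign_off(): hands the job in; it is judged then, once.
The state is a dict: "time": time; "qpos": joint angles; "dq": joint speeds; "tau": joint torques, N m; "position": TCP position; "tool_rot": TCP orientation; "force": force on the tool from outside, world axes, zero at the start; "torque": the same for the moment, N m; "opening": finger opening in m; "finger_force": force on a finger pad.
Only numpy, scipy, OpenCV 4.12 (cv2) and the standard library are available. Lean on these libraries where they do the work, as an engineer would, in place of code of your own. Each camera call takes 0.05 s, during which the arm holds its last target. There are 200 camera calls.

TASK

The battery cover on the back of the silver-grey remote stands proud: lower the remote into the sloping plywood cradle in the gripper (not dropped in), cover side up and cover end uphill, lying flat between the rails and pushed right down against the foot ledge. Swing the toggle clamp's handle over until it goes past centre and stays locked with the gripper off it for a moment, so that the clamp, and not the gripper, presses the cover flush. Then swing the clamp back fully open, leaving the remote seated in the cradle, and do not disturb the other things on the counter.

Things in the scene. Friction and masses are not known exactly. Their poses are not given: they have to be found in the camera images.
- remote: Silver-grey TV remote, 170 x 48 x 22 mm (x, y, z), lying buttons down. Origin: centre of its underside (the button face); x along its length to the battery-cover end, z up out of its back. Solid case from x = -85 to +17 mm, top at z = 22 mm; the cover lies beyond. Dark emitter window in the -x end. About 0.13 kg. Grip it across its 48 mm width near x = -8 mm.
- battery_cover: Grey plastic battery cover, 60 x 40 x 6 mm, in the remote's back, centred at x = 48 mm of the remote. Origin: centre of its underside; it slides stiffly (about 6 N) along the remote's z. Flush: origin at z = 16 mm of the remote, top level with the case at 22 mm; at the start it stands 4 to 6 mm proud.
- jig: The fixed plywood repair jig that carries the cradle and the clamp; it cannot be moved. Base 200 x 220 x 12 mm; origin on the counter, 72 mm straight below the middle of the cradle's bed; x points uphill (horizontally), y to the clamp's side, z up.
- cradle: Bed sloping 30 degrees. Origin on its surface; x uphill, y towards the clamp, z square to the bed; the seated remote's frame coincides. Foot ledge: face at x = -85, 16 mm high. Rails: inner faces y = +-26.5, 11 mm high, x -85 to -45 and 40 to 90; between them open for fingers, bed level out to y +-38 (clamp side, x over 5: to 164). Steel clamp bracket: x 26 to 70, y 61 to 147, z to 53 mm.
- clamp_handle (a joint): Turn of the handle about handle_pivot, axis = cradle x, positive from outside in towards the bed. 0 = fully open, leaning 58 degrees outward (to cradle +y) from cradle z; dead centre 1.3; 1.40 = locked on its stop, leaning 22 degrees inward. The arm swings with it. At the grip closing and opening take up to about 12 N.
- handle_pivot (a point): Hinge of the handle, at x 48, y 126, z 30 mm of the cradle.
- handle_grip (a point): Middle of the handle's black rubber cross grip: a round bar 18 mm thick and 80 mm long, parallel to the hinge axis (cradle x) and 110 mm from it, at x = -41 to +39 mm of the cradle (this point at x = 0). The steel shaft joins its uphill end. Pinched from above across its thickness it can roll between the fingers.
- clamp_arm: The clamp's steel arm, 14 x 92 x 9 mm, carrying a sprung rubber pad 20 mm across. Origin: its pin, at x 48, y 78, z 45 mm of the cradle. Open, it stands up along the cradle's z; locked, it reaches nearly level across the bed along -y and the pad presses down on the cover 78 mm from the pin.
- pad_face (a point): Centre of the face of the clamp arm's rubber pad.
- vase: Empty glass vase, 80 mm across, 170 mm high, fragile; origin at the centre of its foot. A bystander.
- phone_stand: Hard black silicone phone stand, 85 x 75 mm, 108 mm high; origin at the centre of its foot. A bystander.
- tealight_holder: Stainless steel tea-light holder, 72 mm across, 45 mm high; origin at the centre of its foot. A bystander.
- mug: White mug, 80 mm across, 92 mm high; origin at the centre of its foot. A bystander.
- screwdriver: Screwdriver, 180 mm long, lying on the counter; origin under its middle. A bystander.
Not all that is in view belongs to the job. What is meant by the remote is not red, and is the smaller of those in its own colour.

How it is judged (in metres and radians):
On the way, in this order (a step that is already met when the one before it is completed fails the run):
1. the remote is lowered into the cradle in the gripper, cover end uphill, cover still proud (x of remote in the frame of cradle between -0.02 and 0.03 m and y of remote in the frame of cradle between -0.01 and 0.01 m and z of remote in the frame of cradle below 0.01 m and angle between the z axis of remote and the z axis of cradle, either way round below 0.15 rad and x of battery_cover in the frame of cradle above 0.02 m and contact force between the fingers and remote above 0.5 N and z of battery_cover in the frame of remote above 0.0185 m).
2. the clamp is locked past centre on the cover with the gripper off it, the cover pressed flush (value of joint clamp_handle above 1.35 rad and contact force between clamp_arm and remote above 4 N and z of battery_cover in the frame of remote below 0.0172 m and contact force between the fingers and anything else below 0.3 N), for 0.3 s.
At the end, for the whole second after the job is handed in: The remote lies at rest in the cradle, cover up and cover end uphill, within 4 mm of the foot ledge and of the bed and flat to within 3 degrees; its cover is flush to about 1 mm; the clamp handle is back within 0.15 rad (9 degrees) of fully open (x of remote in the frame of cradle between -0.004 and 0.004 m and y of remote in the frame of cradle between -0.006 and 0.006 m and z of remote in the frame of cradle between -0.004 and 0.004 m and angle between the z axis of remote and the z axis of cradle, either way round below 0.06 rad and x of battery_cover in the frame of cradle above 0.03 m and z of battery_cover in the frame of cradle above 0.01 m and z of battery_cover in the frame of remote below 0.0172 m and value of joint clamp_handle below 0.15 rad and linear speed of remote below 0.01 m/s); the robot touches nothing.
It fails at once if the gripper presses on the battery cover itself (contact force between the fingers and battery_cover above 2 N).
It fails at once if the vase is tipped (angle between vase's own z axis and vertical above 0.3 rad).
It fails at once if a bystander is shifted by more than 30 mm (distance of any of vase, phone_stand, tealight_holder, mug, screwdriver from where it was at the start of the episode above 0.03 m).
It also fails if it takes over 69 s, if anything falls off the work surface, if the arm or the gripper's body presses on something with over 40 N, if the wrist force passes 120 N, or if a joint passes its speed limit or range.

## Working session

There is one attempt and no reset: what is moved stays moved. The work goes in short steps, Python scripts to look and compute and a shell command to move; the robot and the scene stay as the last step left them, time stands still between calls to the robot, and variables do not carry over. Pictures are saved under pics/ and viewed, at most 10 in all, crops included, and the job is handed in when it is done.

```bash
ls; mkdir -p pics
python3 - <<'E'
from bench import *
import cv2,numpy as np
for n in ("scene","top"):
    im=read_camera(n); cv2.imwrite(f"pics/{n}0.png",im[:,:,::-1])
    c=get_calibration(n); print(n,c)
print(get_calibration("wrist"))
print(monitor.get_obs())
E
```

```text
pics
scene {'fov_y': 49.797712513016755, 'cx': 329.2634780315406, 'cy': 204.5623674659416, 'R': array([[ 0.76897007,  0.63927741, -0.00307019],
       [ 0.5371509 , -0.64871389, -0.53910963],
       [-0.34663228,  0.41291002, -0.84223001]]), 't': array([-0.35163046, -0.26021929,  1.53801786])}
top {'fov_y': 43.03886785221664, 'cx': 317.11501110818347, 'cy': 195.0634386041699, 'R': array([[-0.01358244, -0.99981763, -0.0134246 ],
       [-0.99822178,  0.01433764, -0.05785938],
       [ 0.05804131,  0.01261485, -0.99823448]]), 't': array([-0.06585405,  0.55317215,  1.66250404])}
{'fov_y': 58.983004699117195, 'cx': 322.6404479230605, 'cy': 201.44993727374458, 'hand_eye': array([[-8.41111026e-05, -9.54590418e-01, -2.97921345e-01,
         7.50911501e-02],
       [ 9.99999803e-01, -2.65379851e-04,  5.67995477e-04,
        -6.10675465e-04],
       [-6.21265362e-04, -2.97921238e-01,  9.54590252e-01,
        -1.22923913e-01],
       [ 0.00000000e+00,  0.00000000e+00,  0.00000000e+00,
         1.00000000e+00]])}
{'time': 0.1, 'qpos': array([ 5.83215032e+01,  5.03960213e+00,  7.86171195e+01,  6.98809941e-04,
        9.64627128e+01, -5.90920814e+00]), 'dq': array([-0.04657704, -0.02109693, -0.09873526,  0.06527005, -0.05758188,
        0.03919666]), 'tau': array([ 1.88738282e-03, -3.53008318e+01, -3.14218748e+01, -1.38848791e-04,
        7.82063784e-03,  4.39883010e-07]), 'position': array([0.2389151 , 0.49494676, 0.24920187]), 'tool_rot': array([[-9.00552398e-01,  4.34746083e-01, -1.10500476e-03],
       [ 4.34747428e-01,  9.00550692e-01, -1.76758084e-03],
       [ 2.26663954e-04, -2.07219714e-03, -9.99997827e-01]]), 'force': array([-0.84944934,  0.41638306,  0.28485954]), 'torque': array([0.00551525, 0.03792289, 0.01916683]), 'finger_force': 0.0, 'opening': 0.08547512916734365}
```

View pics/scene0.png

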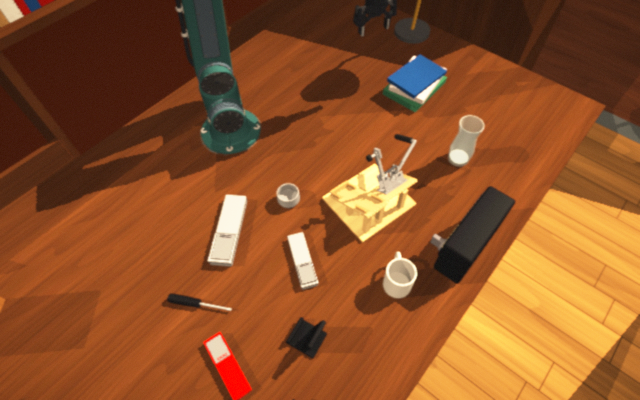

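View pics/top0.png

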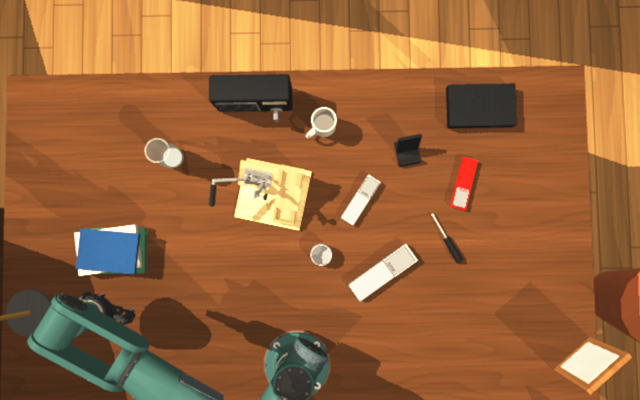

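Run:
```python
from bench import *
import cv2,numpy as np
im=cv2.imread("pics/top0.png"); c=im[140:250,200:345]
cv2.imwrite("pics/topjig.png",cv2.resize(c,None,fx=5.4,fy=5.4,interpolation=cv2.INTER_CUBIC))
a=cv2.resize(im[165:235,330:395],None,fx=6,fy=6,interpolation=cv2.INTER_CUBIC)
s=cv2.imread("pics/scene0.png");b=cv2.resize(s[225:295,275:330],None,fx=6,fy=6,interpolation=cv2.INTER_CUBIC)
cv2.imwrite("pics/remotes.png",np.hstack([a,b]))
```

```text
(no output)
```

View pics/topjig.png

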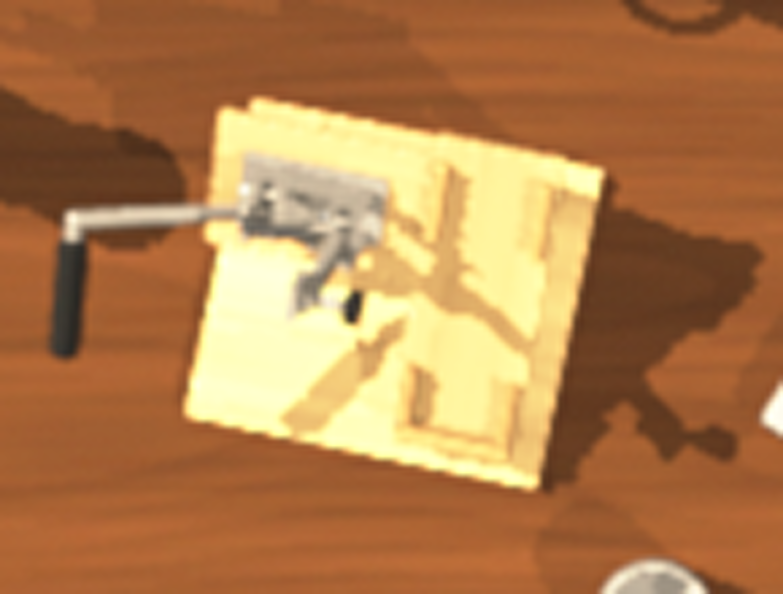

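View pics/remotes.png

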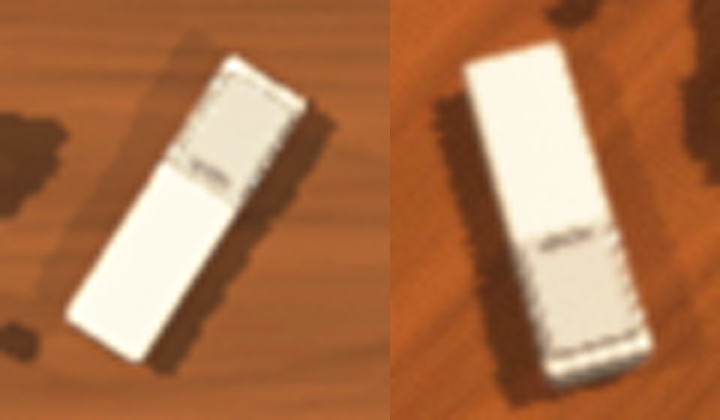

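```bash
cat > h.py <<'E'
import numpy as np, cv2
from bench import monitor, read_camera, get_calibration
from scipy.spatial.transform import Rotation as Ro
from scipy.optimize import least_squares
c30,s30=np.cos(np.pi/6),np.sin(np.pi/6)
CJ=np.array([[c30,0,-s30],[0,1,0],[s30,0,c30]])
def cam(n,obs=None):
    c=dict(get_calibration(n)); 
    if n=="wrist":
        H=np.array(c["hand_eye"]); o=obs or monitor.get_obs()
        T=np.eye(4);T[:3,:3]=o["tool_rot"];T[:3,3]=o["position"]
        W=np.linalg.inv(T@H); c["R"]=W[:3,:3];c["t"]=W[:3,3]
    c["f"]=200/np.tan(np.radians(c["fov_y"])/2); return c
def proj(c,X):
    p=np.atleast_2d(X)@c["R"].T+c["t"]; return p[:,:2]/p[:,2:]*c["f"]+[c["cx"],c["cy"]]
def ray(c,uv,z):
    d=c["R"].T@np.array([(uv[0]-c["cx"])/c["f"],(uv[1]-c["cy"])/c["f"],1]); o=-c["R"].T@c["t"]
    return o+d*(z-o[2])/d[2]
def cradle(p): # jig x,y,yaw -> R,t of the cradle
    Z=Ro.from_euler("z",p[2]).as_matrix(); return Z@CJ, np.array([p[0],p[1],.072])
def cw(p,X): R,t=cradle(p); return np.atleast_2d(X)*1e-3@R.T+t
def remw(p,X):
    return np.atleast_2d(X)*1e-3@Ro.from_euler("z",p[2]).as_matrix().T+[p[0],p[1],0]
def grip(q): a=np.radians(58)-q; return np.array([0,126+110*np.sin(a),30+110*np.cos(a)])
E
python3 - <<'E'
from h import *
ct,cs=cam("top"),cam("scene")
# remote
T=np.array([[65,318],[138,363],[232,55],[306,103]])/6+[330,165]
X=[[-85,24,22],[-85,-24,22],[85,24,20],[85,-24,20]]
S=(np.array([[465,65],[555,42],[552,360],[650,340]])-[390,0])/6+[275,225]
f=lambda p:np.r_[(proj(ct,remw(p,X))-T).ravel(),0*(proj(cs,remw(p,X))-S).ravel()]
r=least_squares(f,[.5,-.14,-.5]); print(r.x,np.degrees(r.x[2]),r.fun.round(1)); print("scene resid",(proj(cs,remw(r.x,X))-S).round(1))
g=grip(0)
X=[g+[-41,0,0],g+[39,0,0],[-85,-26.5,11],[90,-26.5,11],[40,26.5,11]]
T=np.array([[63,355],[72,240],[512,450],[548,185],[450,265]])/5.4+[200,140]
f=lambda p:(proj(ct,cw(p,X))-T).ravel()
r=least_squares(f,[.53,.08,-.2],loss="soft_l1"); print(r.x,np.degrees(r.x[2]),f(r.x).round(1))
im=cv2.imread("pics/top0.png");im2=cv2.imread("pics/scene0.png")
out=[]
for c,m,(x0,y0,x1,y1) in((ct,im,(200,140,345,250)),(cs,im2,(310,120,430,245))):
    m=cv2.resize(m[y0:y1,x0:x1],None,fx=5,fy=5,interpolation=cv2.INTER_CUBIC)
    def L(a,b,col):
        q=((proj(c,cw(r.x,[a,b]))-[x0,y0])*5+2).astype(int); cv2.line(m,tuple(map(int,q[0])),tuple(map(int,q[1])),col,1)
    L(X[0],X[1],(0,0,255))
    for s in(26.5,-26.5):
        L([-85,s,11],[-45,s,11],(255,0,0));L([40,s,11],[90,s,11],(255,0,0))
    L([-85,26.5,16],[-85,-26.5,16],(0,160,0)); 
    for z in(0,53): 
        L([26,61,z],[70,61,z],(255,0,255));L([26,147,z],[70,147,z],(255,0,255));L([26,61,z],[26,147,z],(255,0,255))
    out.append(m)
    print(m.shape)
h=min(600,max(o.shape[0] for o in out))
for i,o in enumerate(out): cv2.imwrite(f"pics/ov{i}.png",o[:600,:800])
a=[cv2.resize(o,None,fx=.58,fy=.58) for o in out]; H=max(x.shape[0] for x in a)
cv2.imwrite("pics/ov.png",np.hstack([np.pad(x,((0,H-x.shape[0]),(0,0),(0,0))) for x in a]))
E
```

```text
[ 0.53387142 -0.21759517 -0.58599572] -33.575081399685956 [ 0.  -0.3  0.2  0.1 -0.1  0.2 -0.1  0.   0.  -0.  -0.   0.   0.  -0.
 -0.   0. ]
scene resid [[ 14.5  -4.1]
 [-16.    3.8]
 [ 15.5  -2. ]
 [-17.4   6. ]]
[ 0.5431681   0.01500866 -0.22125944] -12.67723205045458 [ 1.6  1.2  2.  -0.4 -2.  -0.1 -0.2  1.  -1.  -3.1]
(550, 725, 3)
(625, 600, 3)
```

View pics/ov.png

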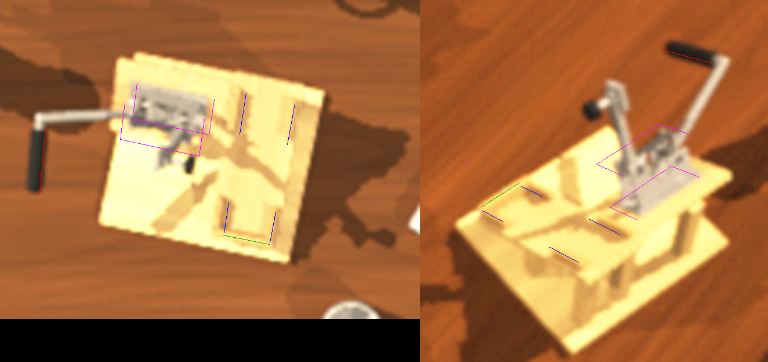

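Top picture: the candidates are the small silver remote at (361,200), the large silver one at (383,273) and the red one at (465,184). I choose the small silver one; the crop shows its cover end at upper right. The jig overlay fits to a few mm, with uphill pointing roughly along world +x.

```bash
cat >> h.py <<'E'
def down(th): # tool down, tool x at heading th (rad)
    c,s=np.cos(th),np.sin(th); return np.array([[c,s,0],[s,-c,0],[0,0,-1.]])
def go(pos,R,o=None):
    o=o or monitor.get_obs(); A=o["tool_rot"]
    print("T",(A.T@(np.array(pos)-o["position"])*1e3).round(1),"R",Ro.from_matrix(A.T@R).as_rotvec().round(3))
def st():
    o=monitor.get_obs(); print(round(o["time"],2),o["position"].round(4),"F",o["force"].round(1),"open",round(o["opening"],4),"ff",round(o["finger_force"],1),"q",o["qpos"].round(0))
E
python3 - <<'E'
from h import *
go([.621,-.003,.30],down(np.radians(167.3)))
E
```

```text
T [-560.6 -282.4  -50.3] R [-0.002 -0.    -0.228]
```

```bash
python3 -m jog '{"translation":[[-28,-14,-2.5],[-62,-31,-5.5],[-98,-49,-9],[-134,-67,-12],[-170,-85,-15],[-206,-103,-18],[-242,-121,-21],[-278,-139,-25],[-314,-157,-28],[-350,-175,-31],[-386,-193,-34],[-422,-211,-37],[-458,-230,-41],[-494,-248,-44],[-520,-262,-47],[-540,-272,-49],[-560,-282,-50],[-560,-282,-50],[-560,-282,-50]],"rotation":[[0,0,-0.01],[0,0,-0.03],[0,0,-0.04],[0,0,-0.06],[0,0,-0.07],[0,0,-0.09],[0,0,-0.1],[0,0,-0.12],[0,0,-0.13],[0,0,-0.15],[0,0,-0.16],[0,0,-0.18],[0,0,-0.19],[0,0,-0.2],[0,0,-0.21],[0,0,-0.22],[0,0,-0.228],[0,0,-0.228],[0,0,-0.228]]}'
python3 - <<'E'
from h import *
st(); o=monitor.get_obs(); c=cam("wrist",o); im=read_camera("wrist")[:,:,::-1].copy(); cv2.imwrite("pics/w1.png",im)
np.save("w1.npy",np.r_[o["position"],o["tool_rot"].ravel()])
p=[.54317,.015,-.22126]
for s in(26.5,-26.5):
    for a,b in((-85,-45),(40,90)):
        q=proj(c,cw(p,[[a,s,11],[b,s,11]])); print(s,a,b,q.round(0).tolist()); cv2.line(im,*[tuple(map(int,x)) for x in q],(255,0,0),1)
cv2.imwrite("pics/w1o.png",cv2.resize(im,(800,500)))
E
```

```text
time: 1.68
position: [0.621, -0.0031, 0.2989]
tool_rot: [[-0.975, 0.222, -0.002], [0.222, 0.975, 0.001], [0.003, 0.0, -1.0]]
force: [-0.9, 0.3, -0.2]
opening: 0.0855
finger_force: 0.0
1.68 [ 0.621  -0.0031  0.2989] F [-0.9  0.3 -0.2] open 0.0855 ff 0.0 q [ -6.  14.  63.   0. 103. -83.]
26.5 -85 -45 [[351.0, 1.0], [352.0, 37.0]]
26.5 40 90 [[354.0, 120.0], [355.0, 175.0]]
-26.5 -85 -45 [[296.0, 1.0], [295.0, 37.0]]
-26.5 40 90 [[294.0, 121.0], [293.0, 175.0]]
```

View pics/w1o.png

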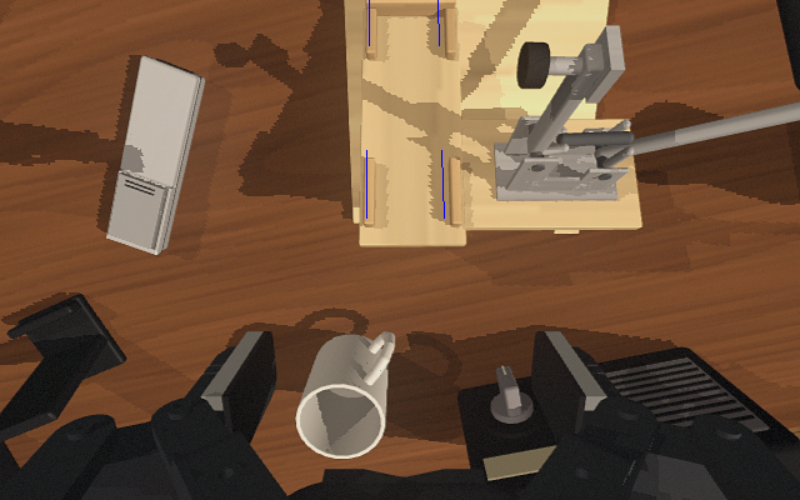

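The wrist picture shows the cradle between about (360,0) and (465,245) in the enlarged view, with the real rails a few px right of the overlay. The remote is at (155,155), cover end downward. I'll take one close crop.

Run:
```python
import cv2,numpy as np
im=cv2.imread("pics/w1.png")
r=lambda a:cv2.resize(a,None,fx=3.4,fy=3.4,interpolation=cv2.INTER_CUBIC)
cv2.imwrite("pics/w1c.png",np.hstack([r(im[35:211,75:175]),r(im[0:176,280:385])])); print(r(im[0:176,280:385]).shape)
```

```text
(598, 357, 3)
```

View pics/w1c.png

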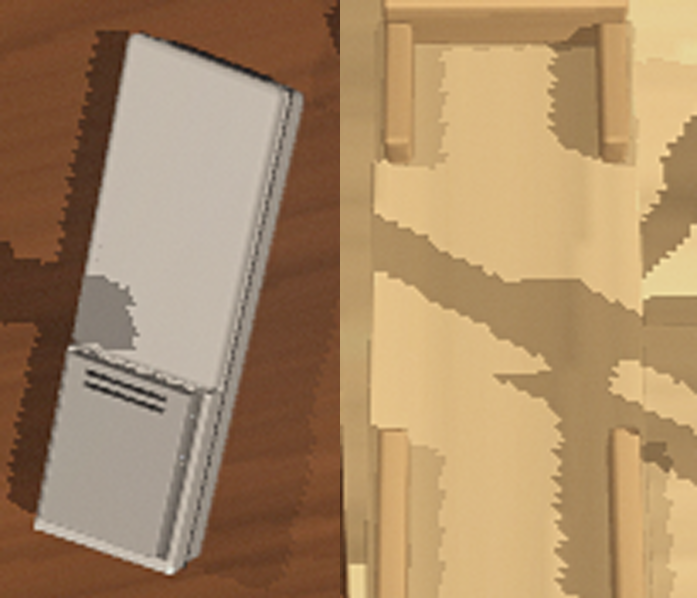

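Run:
```python
from h import *
w=np.load("w1.npy"); c=cam("wrist",dict(position=w[:3],tool_rot=w[3:].reshape(3,3)))
T=np.array([[300.9,40.6],[356.4,40.6],[300,126.5],[360,126.5],[300.3,176],[360.6,176]])
X=[[-45,-26.5,11],[-45,26.5,11],[40,-26.5,11],[40,26.5,11]]
f=lambda p:np.r_[(proj(c,cw(p,X))-T[:4]).ravel(),(proj(c,cw(p,[[90,-26.5,11],[90,26.5,11]]))-T[4:])[:,0]]
r=least_squares(f,[.53,.03,-.2]); print("jig",r.x.round(5),np.degrees(r.x[2]),f(r.x).round(1))
T=np.array([[130,33],[285,88],[37,528],[172,573]])/3.4+[75,35]
X=[[-85,-24,22],[-85,24,22],[85,-24,22],[85,24,22]]
f=lambda p:(proj(c,remw(p,X))-T).ravel()
q=least_squares(f,[.53,-.2,-.6]); print("rem",q.x.round(5),np.degrees(q.x[2]),f(q.x).round(1))
np.save("jig.npy",r.x);np.save("rem.npy",q.x)
P=remw(q.x,[-8,0,0])[0]
go([P[0],P[1],.12],down(q.x[2]+np.pi))
```

```text
jig [ 0.54841  0.0191  -0.21691] -12.428156918918141 [-0.2  1.4  0.5  0.9  0.  -0.9 -0.4 -1.3 -0.7  0.7]
rem [ 0.53647 -0.21568 -0.58892] -33.74290596279985 [ 0.2 -1.3 -0.   0.2 -0.6  0.4  0.4  1.1]
T [  42.1 -224.   179.3] R [-0.    -0.002  0.367]
```

```bash
python3 -m jog '{"translation":[[4,-20,16],[9,-50,40],[15,-80,64],[21,-110,88],[27,-140,112],[33,-170,135],[38,-200,158],[42,-224,179],[42,-224,179],[42,-224,179]],"rotation":[[0,0,0.04],[0,0,0.09],[0,0,0.14],[0,0,0.2],[0,0,0.25],[0,0,0.3],[0,0,0.34],[0,0,0.367],[0,0,0.367],[0,0,0.367]]}'
python3 - <<'E'
from h import *
st(); q=np.load("rem.npy"); P=remw(q,[-8,0,0])[0]
go([P[0],P[1],.020],down(q[2]+np.pi))
o=monitor.get_obs();c=cam("wrist",o); im=read_camera("wrist")[:,:,::-1].copy()
k=proj(c,remw(q,[[-85,-24,22],[-85,24,22],[85,24,22],[85,-24,22]])).astype(int); cv2.polylines(im,[k],True,(255,0,0),1)
cv2.imwrite("pics/w2.png",im)
E
```

```text
time: 2.57
position: [0.529, -0.2106, 0.1197]
tool_rot: [[-0.831, 0.556, -0.003], [0.556, 0.831, 0.003], [0.004, 0.0, -1.0]]
force: [0.3, -0.8, 0.9]
opening: 0.0857
finger_force: 0.0
2.57 [ 0.529  -0.2106  0.1197] F [ 0.3 -0.8  0.9] open 0.0857 ff 0.0 q [-27.  11.  87.   0.  82. -84.]
T [-1.4 -0.1 99.7] R [ 0.    -0.004 -0.001]
```

View pics/w2.png

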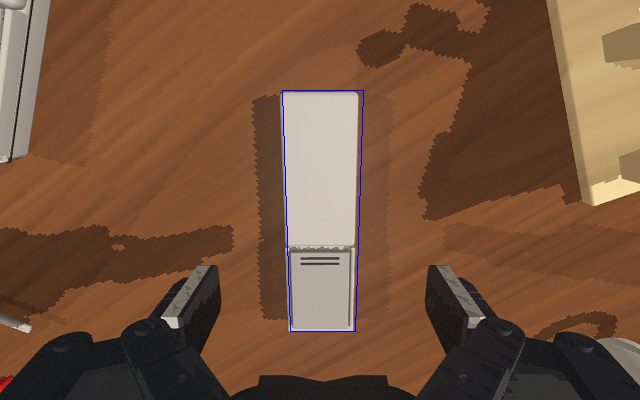

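The overlay outlines the remote to within about 2 px ((283,91) to (355,331)), centred between the fingers. I'll descend and grip.

```bash
python3 -m jog '{"translation":[[0,0,15],[0,0,40],[-1,0,65],[-1,0,85],[-1,0,95],[-1,0,99],[-1,0,99]],"rotation":[[0,0,0],[0,0,0],[0,0,0],[0,0,0],[0,0,0],[0,0,0],[0,0,0]]}' 
python3 -m jog '{"translation":[[0,0,0],[0,0,0],[0,0,0],[0,0,0],[0,0,0],[0,0,0],[0,0,0],[0,0,0],[0,0,0],[0,0,0]],"rotation":[[0,0,0],[0,0,0],[0,0,0],[0,0,0],[0,0,0],[0,0,0],[0,0,0],[0,0,0],[0,0,0],[0,0,0]]}' 1 50
python3 -m jog '{"translation":[[0,0,-10],[0,0,-35],[0,0,-75],[0,0,-115],[0,0,-145],[0,0,-160],[0,0,-160]],"rotation":[[0,0,0],[0,0,0],[0,0,0],[0,0,0],[0,0,0],[0,0,0],[0,0,0]]}'
python3 - <<'E'
from h import *
st()
o=monitor.get_obs();c=cam("wrist",o); im=read_camera("wrist")[:,:,::-1].copy(); cv2.imwrite("pics/w3.png",im)
# target: cradle hover
j=np.load("jig.npy"); R,t=cradle(j); Rt=R@np.diag([-1,-1,1])@np.diag([1,-1,-1]) # x=-cx, y=cy, z=-cz
Rt=np.c_[-R[:,0],R[:,1],-R[:,2]]
go(cw(j,[0,0,22+90])[0],Rt)
E
```

```text
time: 3.2
position: [0.5321, -0.211, 0.0227]
tool_rot: [[-0.833, 0.554, 0.0], [0.554, 0.833, 0.0], [-0.0, 0.0, -1.0]]
force: [-1.4, -0.8, -0.2]
opening: 0.0855
finger_force: 0.0
time: 4.03
position: [0.5327, -0.2126, 0.0243]
tool_rot: [[-0.832, 0.555, 0.003], [0.555, 0.832, -0.002], [-0.004, 0.001, -1.0]]
force: [0.5, 0.4, 5.8]
opening: 0.0466
finger_force: 54.9
time: 4.62
position: [0.5334, -0.213, 0.1882]
tool_rot: [[-0.832, 0.555, 0.009], [0.555, 0.832, -0.004], [-0.01, 0.001, -1.0]]
force: [0.3, -0.3, -1.1]
opening: 0.0467
finger_force: 54.2
4.62 [ 0.5334 -0.213   0.1882] F [ 0.3 -0.3 -1.1] open 0.0467 ff 54.2 q [-27.   9.  81.   0.  89. -84.]
T [167.4 181.1  15.2] R [-0.098 -0.513 -0.363]
```

View pics/w3.png

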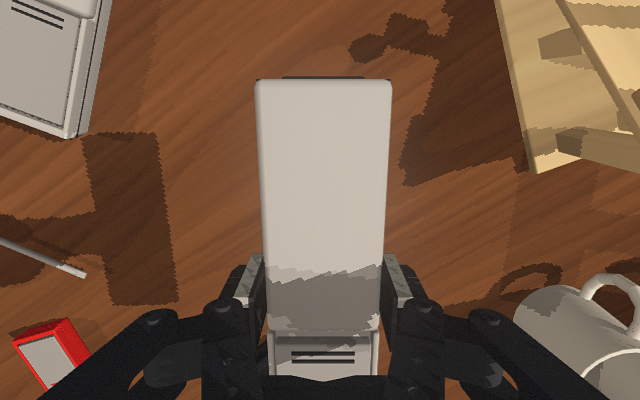

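Run:
```python
from h import *
c=get_calibration("wrist");H=np.array(c["hand_eye"]);f=200/np.tan(np.radians(c["fov_y"])/2)
for uv in((257,83),(391,83),(268,331),(379,331)):
    d=H[:3,:3]@[(uv[0]-c["cx"])/f,(uv[1]-c["cy"])/f,1]; o=H[:3,3]
    print(uv,[((o+d*(z-o[2])/d[2])*1e3).round(1).tolist() for z in(.0015,.003)])
```

```text
(257, 83) [[77.6, -22.3, 1.5], [77.6, -22.5, 3.0]]
(391, 83) [[77.6, 22.4, 1.5], [77.6, 22.7, 3.0]]
(268, 331) [[-20.3, -23.1, 1.5], [-21.4, -23.4, 3.0]]
(379, 331) [[-20.3, 23.1, 1.5], [-21.4, 23.4, 3.0]]
```

```bash
python3 -m jog '{"translation":[[5,6,-10],[20,22,-20],[38,41,-22],[56,61,-20],[75,81,-16],[93,101,-12],[112,121,-8],[130,141,-2],[147,160,6],[160,174,12],[167,181,15],[167,181,15],[167,181,15]],"rotation":[[-0.003,-0.015,-0.011],[-0.01,-0.055,-0.04],[-0.02,-0.11,-0.078],[-0.032,-0.17,-0.12],[-0.045,-0.235,-0.166],[-0.057,-0.3,-0.21],[-0.068,-0.36,-0.254],[-0.08,-0.42,-0.297],[-0.09,-0.47,-0.332],[-0.096,-0.5,-0.354],[-0.098,-0.513,-0.363],[-0.098,-0.513,-0.363],[-0.098,-0.513,-0.363]]}'
python3 - <<'E'
from h import *
st()
o=monitor.get_obs();c=cam("wrist",o); im=read_camera("wrist")[:,:,::-1].copy(); cv2.imwrite("pics/w4.png",im)
j=np.load("jig.npy"); R,t=cradle(j)
Rt=np.c_[-R[:,0],R[:,1],-R[:,2]]
for X in([0,0,60],[0,0,28]): go(cw(j,X)[0],Rt)
print("rail pts",proj(c,cw(j,[[-45,-26.5,11],[-45,26.5,11],[-85,-26.5,11],[-85,26.5,11],[-85,-26.5,16],[-85,26.5,16]])).round(0).tolist())
s=cv2.resize(cv2.cvtColor(read_camera("scene"),cv2.COLOR_RGB2BGR)[110:260,300:440],None,fx=2.6,fy=2.6)
w=im[0:330,120:520]
H=max(s.shape[0],w.shape[0]); cv2.imwrite("pics/c4.png",np.hstack([np.pad(a,((0,H-a.shape[0]),(0,0),(0,0))) for a in(w,s)]))
E
```

```text
time: 5.75
position: [0.4914, 0.032, 0.1649]
tool_rot: [[-0.85, 0.213, 0.481], [0.186, 0.977, -0.105], [-0.493, 0.0, -0.87]]
force: [-0.3, 0.0, -0.5]
opening: 0.0467
finger_force: 54.1
5.75 [0.4914 0.032  0.1649] F [-0.3  0.  -0.5] open 0.0467 ff 54.1 q [  1. -19. 114.  -8.  56. -74.]
T [-3.1  0.1 50.1] R [ 0.001 -0.007 -0.   ]
T [-3.3  0.  82.1] R [ 0.001 -0.007 -0.   ]
rail pts [[281.0, 151.0], [365.0, 151.0], [279.0, 84.0], [368.0, 84.0], [278.0, 83.0], [369.0, 83.0]]
```

```bash
python3 -m jog '{"translation":[[-1,0,8],[-2,0,20],[-3,0,35],[-3,0,50],[-3,0,62],[-3,0,70],[-3,0,74],[-3,0,74]],"rotation":[[0,-0.002,0],[0,-0.005,0],[0,-0.007,0],[0,-0.007,0],[0,-0.007,0],[0,-0.007,0],[0,-0.007,0],[0,-0.007,0]]}' 
python3 -m jog '{"translation":[[0,0,2],[0,0,4],[0,0,6],[0,0,8],[0,0,8],[0,0,8]],"rotation":[[0,0,0],[0,0,0],[0,0,0],[0,0,0],[0,0,0],[0,0,0]]}'
cat >> h.py <<'E'
def inc():
    o=monitor.get_obs(); R,t=cradle(np.load("jig.npy")); T=o["tool_rot"]; Rt=np.c_[-R[:,0],R[:,1],-R[:,2]]
    print("TCP in cradle",((o["position"]-t)@R*1e3).round(1),"F cradle",(o["force"]@R).round(1),"M",o["torque"].round(2),"rot err",Ro.from_matrix(T.T@Rt).as_rotvec().round(3),"open",round(o["opening"],4),"ff",round(o["finger_force"],1),"t",o["time"])
E
python3 -c "
from h import *
inc()"
```

```text
time: 6.52
position: [0.5314, 0.0222, 0.1033]
tool_rot: [[-0.845, 0.217, 0.489], [0.188, 0.976, -0.107], [-0.5, 0.001, -0.866]]
force: [0.1, -0.6, -1.0]
opening: 0.0468
finger_force: 54.2
time: 7.02
position: [0.5354, 0.0222, 0.0977]
tool_rot: [[-0.844, 0.215, 0.491], [0.187, 0.977, -0.107], [-0.502, 0.002, -0.865]]
force: [0.4, -0.4, -0.1]
opening: 0.0465
finger_force: 54.2
TCP in cradle [ 1.3  0.2 29. ] F cradle [ 0.4 -0.3 -0.3] M [0.05 0.31 0.  ] rot err [ 0.001  0.003 -0.001] open 0.0465 ff 54.2 t 7.0167
```

```bash
python3 -m jog '{"translation":[[0,0,1],[0,0,2],[0,0,3],[0,0,3]],"rotation":[[0,0,0],[0,0,0],[0,0,0],[0,0,0]]}' ; python3 -c "
from h import *
inc()"
python3 -m jog '{"translation":[[0,0,1],[0,0,2],[0,0,3],[0,0,3]],"rotation":[[0,0,0],[0,0,0],[0,0,0],[0,0,0]]}' ; python3 -c "
from h import *
inc()"
```

```text
time: 7.35
position: [0.5368, 0.0218, 0.0948]
tool_rot: [[-0.844, 0.215, 0.491], [0.187, 0.977, -0.107], [-0.502, 0.002, -0.865]]
force: [-0.4, 0.4, -1.7]
opening: 0.0471
finger_force: 54.2
TCP in cradle [ 1.1  0.1 25.7] F cradle [-1.2  0.3 -1.2] M [0.08 0.34 0.09] rot err [ 0.001  0.002 -0.001] open 0.0471 ff 54.2 t 7.35
time: 7.68
position: [0.5374, 0.0217, 0.0943]
tool_rot: [[-0.845, 0.215, 0.49], [0.187, 0.977, -0.107], [-0.501, 0.001, -0.865]]
force: [-19.4, 3.1, 16.7]
opening: 0.0469
finger_force: 57.0
TCP in cradle [ 1.4  0.2 25. ] F cradle [-8.6 -1.1 24.3] M [-0.14  1.66 -0.31] rot err [ 0.001  0.001 -0.001] open 0.0469 ff 57.0 t 7.6833
```

```bash
python3 -m jog '{"translation":[[0,0,-1.5],[1,0,-1.5],[2.5,0,-1.5],[4,0,-1.5],[5.5,0,-1.5],[5.5,0,-1.5]],"rotation":[[0,0,0],[0,0,0],[0,0,0],[0,0,0],[0,0,0],[0,0,0]]}' ; python3 -c "
from h import *
inc()"
python3 -m jog '{"translation":[[1,0,0],[2,0,0],[3,0,0],[3,0,0]],"rotation":[[0,0,0],[0,0,0],[0,0,0],[0,0,0]]}' ; python3 -c "
from h import *
inc()"
```

```text
time: 8.18
position: [0.5342, 0.0226, 0.0926]
tool_rot: [[-0.842, 0.215, 0.494], [0.186, 0.977, -0.107], [-0.506, 0.002, -0.863]]
force: [-0.8, 1.0, 6.9]
opening: 0.0467
finger_force: 54.8
TCP in cradle [-2.4  0.4 25.1] F cradle [2.6 0.8 6.5] M [-0.13  0.    0.  ] rot err [ 0.002  0.007 -0.001] open 0.0467 ff 54.8 t 8.1833
time: 8.52
position: [0.5318, 0.0231, 0.0911]
tool_rot: [[-0.842, 0.215, 0.494], [0.186, 0.977, -0.107], [-0.506, 0.002, -0.863]]
force: [-0.7, 0.3, 5.3]
opening: 0.0464
finger_force: 54.8
TCP in cradle [-5.3  0.4 25.1] F cradle [2.  0.2 5. ] M [-0.16 -0.02 -0.03] rot err [ 0.002  0.007 -0.001] open 0.0464 ff 54.8 t 8.5167
```

```bash
python3 -m jog '{"translation":[[1,0,0],[2,0,0],[3,0,0],[3,0,0]],"rotation":[[0,0,0],[0,0,0],[0,0,0],[0,0,0]]}' ; python3 -c "
from h import *
inc()"
python3 -m jog '{"translation":[[1,0,0],[2,0,0],[2,0,0]],"rotation":[[0,0,0],[0,0,0],[0,0,0]]}' ; python3 -c "
from h import *
inc()"
```

```text
time: 8.85
position: [0.5309, 0.0233, 0.091]
tool_rot: [[-0.84, 0.215, 0.498], [0.186, 0.977, -0.108], [-0.51, 0.002, -0.86]]
force: [6.6, -2.0, 4.3]
opening: 0.0465
finger_force: 54.3
TCP in cradle [-6.1  0.3 25.5] F cradle [ 8.1 -0.5  0.3] M [-0.33 -0.87 -0.1 ] rot err [ 0.002  0.011 -0.001] open 0.0465 ff 54.3 t 8.85
time: 9.1
position: [0.5306, 0.0234, 0.0914]
tool_rot: [[-0.838, 0.215, 0.502], [0.185, 0.977, -0.108], [-0.513, 0.003, -0.858]]
force: [8.5, -3.8, 5.4]
opening: 0.0467
finger_force: 54.2
TCP in cradle [-6.1  0.4 26. ] F cradle [10.5 -1.8  0.1] M [-0.55 -1.27 -0.17] rot err [ 0.002  0.015 -0.001] open 0.0467 ff 54.2 t 9.1
```

```bash
python3 -m jog '{"translation":[[-1,0,0.5],[-2,0,1],[-2,0,1]],"rotation":[[0,0,0],[0,0,0],[0,0,0]]}' ; python3 -c "
from h import *
inc()"
python3 -m jog '{"translation":[[0,0,0],[0,0,0],[0,0,0],[0,0,0],[0,0,0],[0,0,0],[0,0,0]],"rotation":[[0,0,0],[0,0,0],[0,0,0],[0,0,0],[0,0,0],[0,0,0],[0,0,0]]}' 0.3; python3 -c "
from h import *
inc()"
```

```text
time: 9.35
position: [0.5312, 0.0233, 0.0908]
tool_rot: [[-0.84, 0.215, 0.497], [0.186, 0.977, -0.108], [-0.509, 0.002, -0.861]]
force: [0.1, -1.5, 10.9]
opening: 0.0471
finger_force: 55.2
TCP in cradle [-6.   0.4 25.1] F cradle [ 5.9 -1.4  9.2] M [-0.42 -0.36 -0.24] rot err [ 0.002  0.01  -0.001] open 0.0471 ff 55.2 t 9.35
time: 9.93
position: [0.5281, 0.0237, 0.0866]
tool_rot: [[-0.845, 0.215, 0.49], [0.187, 0.977, -0.107], [-0.502, 0.001, -0.865]]
force: [-0.8, 0.7, -0.3]
opening: 0.0599
finger_force: 0.0
TCP in cradle [-10.7   0.1  23.1] F cradle [-0.9  0.6  0.2] M [0.05 0.24 0.  ] rot err [ 0.001  0.002 -0.001] open 0.0599 ff 0.0 t 9.9333
```

```bash
python3 -m jog '{"translation":[[0,0,-5],[0,0,-20],[0,0,-45],[0,0,-75],[0,0,-105],[0,0,-130],[0,0,-145],[0,0,-145],[0,0,-145]],"rotation":[[0,0,0],[0,0,0],[0,0,0],[0,0,0],[0,0,0],[0,0,0],[0,0,0],[0,0,0],[0,0,0]]}'
python3 - <<'E'
from h import *
inc(); j=np.load("jig.npy")
o=monitor.get_obs();c=cam("wrist",o); im=read_camera("wrist")[:,:,::-1].copy(); cv2.imwrite("pics/w5.png",im)
d=im.copy()
k=proj(c,cw(j,[[-85,-24,22],[-85,24,22],[17,24,22],[17,-24,22]])).astype(int); print(k.tolist()); cv2.polylines(d,[k],True,(255,0,0),1)
for s in(26.5,-26.5): cv2.line(d,*[tuple(map(int,x)) for x in proj(c,cw(j,[[-85,s,11],[-45,s,11]]))],(0,0,255),1)
cv2.line(d,*[tuple(map(int,x)) for x in proj(c,cw(j,grip(0)+np.array([[-41,0,0],[39,0,0]])))],(0,0,255),1)
cv2.imwrite("pics/w5o.png",d)
E
```

```text
time: 10.68
position: [0.4574, 0.0393, 0.2137]
tool_rot: [[-0.843, 0.215, 0.493], [0.187, 0.977, -0.106], [-0.505, 0.002, -0.863]]
force: [-0.3, -0.6, -0.6]
opening: 0.0594
finger_force: 0.0
TCP in cradle [ -9.9   0.2 169.3] F cradle [-0.4 -0.6 -0.5] M [0.03 0.27 0.01] rot err [ 0.002  0.005 -0.001] open 0.0594 ff 0.0 t 10.6833
[[289, 90], [355, 90], [352, 221], [293, 222]]
```

View pics/w5o.png

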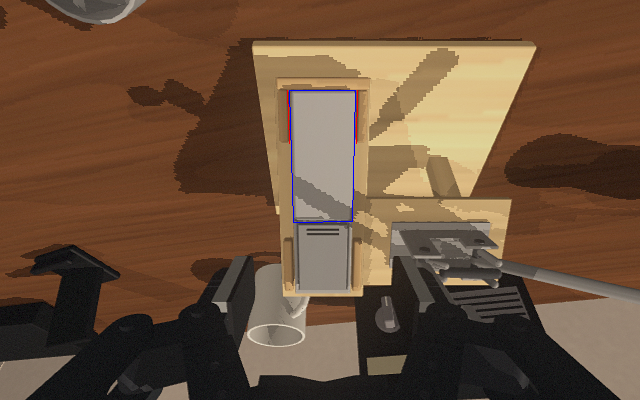

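The remote sits square between the rails and against the ledge; its outline matches the seated model at (289,90) to (352,221). Next is the handle.

```bash
cat >> h.py <<'E'
def goh(x,q=None,a=25,dr=0,X=None):
    """tool pose to hold the bar at cradle x, handle angle q, lean a deg, backed off dr mm along the tool"""
    j=np.load("jig.npy"); R,t=cradle(j); a=np.radians(a); d=np.array([0,np.sin(a),np.cos(a)])
    Rt=R@np.c_[[-1,0,0],[0,np.cos(a),-np.sin(a)],-d]
    P=grip(q)+[x,0,0]+dr*d; go(cw(j,P)[0],Rt)
E
python3 - <<'E'
from h import *
j=np.load("jig.npy");ct=cam("top");g=grip(0)
im=cv2.imread("pics/top0.png"); print("pred",proj(ct,cw(j,[g+[-41,0,0],g+[39,0,0],[-85,-26.5,11],[90,-26.5,11]])).round(1).tolist(),"seen",(np.array([[63,355],[72,240],[512,450],[548,185]])/5.4+[200,140]).round(1).tolist())
goh(-18,0,dr=70); goh(-18,0,dr=0)
E
```

```text
pred [[212.0, 205.6], [214.0, 182.6], [291.6, 221.6], [299.8, 173.5]] seen [[211.7, 205.7], [213.3, 184.4], [294.8, 223.3], [301.5, 174.3]]
T [  7.2 248.9  16.6] R [ 0.438  0.002 -0.001]
T [  7.3 219.2  80. ] R [ 0.438  0.002 -0.001]
```

```bash
python3 -m jog '{"translation":[[1,12,0],[2,35,0],[3,65,0],[4,97,0],[5,130,0],[6,163,4],[6,195,8],[7,222,12],[7,240,15],[7,249,16],[7,249,16],[7,249,16]],"rotation":[[0.02,0,0],[0.06,0,0],[0.11,0,0],[0.17,0,0],[0.23,0,0],[0.29,0,0],[0.34,0,0],[0.39,0,0],[0.42,0,0],[0.438,0,0],[0.438,0,0],[0.438,0,0]]}'
python3 - <<'E'
from h import *
inc(); st()
goh(-18,0)
o=monitor.get_obs();c=cam("wrist",o); im=read_camera("wrist"); cv2.imwrite("pics/w6.png",im[:,:,::-1])
j=np.load("jig.npy");g=grip(0); p=proj(c,cw(j,[g+[x,0,0] for x in(-41,0,39)])); print(p.round(0).tolist())
gr=im.max(2)
u,v=p[0]; 
for vv in np.linspace(p[0][1]-15,p[0][1]+60,8).astype(int):
    if 0<=vv<400: print(vv,gr[vv,max(0,int(u)-45):int(u)+46:5].tolist())
E
```

```text
time: 11.73
position: [0.5125, 0.2818, 0.1924]
tool_rot: [[-0.846, 0.401, 0.35], [0.185, 0.838, -0.513], [-0.5, -0.37, -0.783]]
force: [-0.2, 0.3, -0.5]
opening: 0.0597
finger_force: 0.0
TCP in cradle [-19.1 248.9 150.1] F cradle [-0.5  0.2 -0.3] M [0.2  0.17 0.  ] rot err [-0.44  -0.     0.002] open 0.0597 ff 0.0 t 11.7333
11.73 [0.5125 0.2818 0.1924] F [-0.2  0.3 -0.5] open 0.0597 ff 0.0 q [ 42.  14.  82. -38.  90. -27.]
T [-1.1 -0.4 68.5] R [-0.004  0.     0.002]
[[322.0, 192.0], [322.0, 258.0], [322.0, 315.0]]
176 [157, 160, 158, 213, 212, 217, 223, 223, 224, 232, 233, 233, 234, 133, 117, 117, 125, 122, 122]
187 [158, 156, 129, 213, 233, 233, 233, 228, 228, 227, 228, 227, 227, 215, 117, 117, 112, 125, 125]
198 [149, 127, 127, 218, 216, 220, 224, 75, 73, 71, 69, 64, 229, 234, 149, 104, 103, 101, 101]
208 [229, 229, 229, 234, 205, 139, 82, 77, 78, 77, 75, 76, 68, 220, 211, 113, 114, 111, 112]
219 [223, 224, 225, 227, 228, 228, 176, 74, 75, 79, 75, 74, 62, 213, 233, 123, 109, 112, 111]
230 [121, 172, 176, 194, 218, 216, 164, 67, 71, 75, 72, 73, 60, 110, 106, 104, 106, 105, 105]
241 [171, 172, 173, 180, 187, 189, 170, 65, 70, 73, 69, 66, 55, 111, 112, 108, 109, 109, 104]
251 [154, 156, 152, 177, 199, 201, 177, 64, 64, 71, 68, 65, 50, 124, 117, 106, 104, 116, 119]
```

```bash
python3 -m jog '{"translation":[[-1,0,15],[-1,0,35],[-1,0,52],[-1,0,62],[-1,0,68],[-1,0,68]],"rotation":[[0,0,0],[0,0,0],[0,0,0],[0,0,0],[0,0,0],[0,0,0]]}' 
python3 -m jog '{"translation":[[0,0,0],[0,0,0],[0,0,0],[0,0,0],[0,0,0],[0,0,0],[0,0,0],[0,0,0]],"rotation":[[0,0,0],[0,0,0],[0,0,0],[0,0,0],[0,0,0],[0,0,0],[0,0,0],[0,0,0]]}' 1 40
python3 - <<'E'
from h import *
inc(); st()
for q in (0,.1,.2,.3,.4,.5,.6,.7,.8,.9,1,1.1,1.2,1.3,1.36,1.4,1.43): print(q,end=" "); goh(-18,q)
E
```

```text
time: 12.28
position: [0.5373, 0.2453, 0.1418]
tool_rot: [[-0.845, 0.404, 0.351], [0.188, 0.838, -0.512], [-0.501, -0.367, -0.784]]
force: [-0.2, 0.3, 0.1]
opening: 0.0598
finger_force: 0.0
time: 12.95
position: [0.538, 0.248, 0.1436]
tool_rot: [[-0.844, 0.403, 0.355], [0.187, 0.84, -0.509], [-0.504, -0.363, -0.784]]
force: [-0.8, 4.9, 3.4]
opening: 0.0163
finger_force: 39.4
TCP in cradle [-15.6 221.3  91.7] F cradle [0.1 4.6 3.8] M [0.44 0.1  0.14] rot err [-0.434  0.004 -0.002] open 0.0163 ff 39.4 t 12.95
12.95 [0.538  0.248  0.1436] F [-0.8  4.9  3.4] open 0.0163 ff 39.4 q [ 38.  15.  87. -39.  82. -26.]
0 T [ 2.4 -0.4  4. ] R [ 0.002  0.003 -0.002]
0.1 T [ 2.3 -9.9 -1.6] R [ 0.002  0.003 -0.002]
0.2 T [  2.3 -19.9  -6.1] R [ 0.002  0.003 -0.002]
0.3 T [  2.3 -30.3  -9.7] R [ 0.002  0.003 -0.002]
0.4 T [  2.2 -41.  -12.2] R [ 0.002  0.003 -0.002]
0.5 T [  2.2 -51.9 -13.6] R [ 0.002  0.003 -0.002]
0.6 T [  2.2 -62.9 -13.9] R [ 0.002  0.003 -0.002]
0.7 T [  2.2 -73.8 -13.1] R [ 0.002  0.003 -0.002]
0.8 T [  2.1 -84.7 -11.2] R [ 0.002  0.003 -0.002]
0.9 T [  2.1 -95.3  -8.3] R [ 0.002  0.003 -0.002]
1 T [   2.1 -105.5   -4.3] R [ 0.002  0.003 -0.002]
1.1 T [   2.1 -115.3    0.7] R [ 0.002  0.003 -0.002]
1.2 T [   2.1 -124.5    6.7] R [ 0.002  0.003 -0.002]
1.3 T [   2.1 -133.2   13.5] R [ 0.002  0.003 -0.002]
1.36 T [   2.1 -138.    18.1] R [ 0.002  0.003 -0.002]
1.4 T [   2.1 -141.    21.2] R [ 0.002  0.003 -0.002]
1.43 T [   2.1 -143.2   23.7] R [ 0.002  0.003 -0.002]
```

```bash
python3 -m jog '{"translation":[[0,-4,-2.5],[0,-9.5,-5.6],[0,-19.5,-10.1],[0,-29.9,-13.7],[0,-40.6,-16.2],[0,-51.5,-17.6],[0,-62.5,-17.9],[0,-62.5,-17.9]],"rotation":[[0,0,0],[0,0,0],[0,0,0],[0,0,0],[0,0,0],[0,0,0],[0,0,0],[0,0,0]]}'
python3 - <<'E'
from h import *
inc(); goh(-18,.6)
E
```

```text
time: 13.62
position: [0.5059, 0.2043, 0.1816]
tool_rot: [[-0.843, 0.404, 0.355], [0.188, 0.841, -0.508], [-0.504, -0.361, -0.785]]
force: [-4.0, 7.8, 6.3]
opening: 0.0166
finger_force: 41.3
TCP in cradle [-15.7 171.7 135.6] F cradle [-1.7  6.8  8.3] M [0.69 0.34 0.14] rot err [-0.433  0.004 -0.003] open 0.0166 ff 41.3 t 13.6167
T [2.3 0.6 5. ] R [ 0.003  0.003 -0.004]
```

```bash
python3 -m jog '{"translation":[[0,-5,0.2],[0,-10.9,0.8],[0,-21.8,2.7],[0,-32.4,5.6],[0,-42.6,9.6],[0,-52.4,14.6],[0,-57,17.5],[0,-61.6,20.6],[0,-66,24],[0,-70.3,27.4],[0,-73,30],[0,-75.1,32],[0,-78.1,35.1],[0,-81,38.5],[0,-81,38.5]],"rotation":[[0,0,0],[0,0,0],[0,0,0],[0,0,0],[0,0,0],[0,0,0],[0,0,0],[0,0,0],[0,0,0],[0,0,0],[0,0,0],[0,0,0],[0,0,0],[0,0,0],[0,0,0]]}'
python3 - <<'E'
from h import *
inc(); goh(-18,1.4)
E
```

```text
time: 14.87
position: [0.4876, 0.1208, 0.1809]
tool_rot: [[-0.843, 0.401, 0.358], [0.189, 0.845, -0.5], [-0.503, -0.354, -0.788]]
force: [-6.8, 20.5, 9.5]
opening: 0.0167
finger_force: 43.7
TCP in cradle [-15.9  86.2 134.9] F cradle [-4.8 18.5 13.8] M [2.19 0.47 0.8 ] rot err [-0.424  0.003 -0.004] open 0.0167 ff 43.7 t 14.8667
T [ 2.1 -0.4  3.6] R [ 0.013  0.002 -0.004]
```

```bash
python3 -m jog '{"translation":[[0,2,-1],[0,2,-1],[0,2,-1],[0,2,-1],[0,2,-1],[0,2,-1],[0,2,-1],[0,2,-1],[0,2,-1],[0,2,-1],[0,2,-1],[0,2,-1]],"rotation":[[0,0,0],[0,0,0],[0,0,0],[0,0,0],[0,0,0],[0,0,0],[0,0,0],[0,0,0],[0,0,0],[0,0,0],[0,0,0],[0,0,0]]}' 0.4
python3 - <<'E'
from h import *
inc(); goh(-18,1.4)
o=monitor.get_obs();c=cam("wrist",o); im=read_camera("wrist"); cv2.imwrite("pics/w7.png",im[:,:,::-1])
j=np.load("jig.npy");g=im.max(2)
for q in(1.3,1.4): print(q,proj(c,cw(j,[grip(q)+[x,0,0] for x in(-41,-30,0)])).round(0).tolist())
for v in range(170,260,12): print(v,g[v,280:372:5].tolist())
E
```

```text
time: 15.87
position: [0.4875, 0.1182, 0.1791]
tool_rot: [[-0.844, 0.403, 0.353], [0.187, 0.839, -0.511], [-0.502, -0.365, -0.784]]
force: [-0.3, 0.9, 0.6]
opening: 0.0515
finger_force: 0.0
TCP in cradle [-16.4  83.7 133.1] F cradle [-0.1  0.8  0.8] M [0.19 0.2  0.01] rot err [-0.437  0.003 -0.001] open 0.0515 ff 0.0 t 15.8667
T [1.6 1.2 0.9] R [-0.     0.002 -0.002]
1.3 [[349.0, 242.0], [348.0, 270.0], [347.0, 339.0]]
1.4 [[326.0, 234.0], [326.0, 260.0], [326.0, 327.0]]
170 [162, 163, 161, 161, 161, 163, 173, 145, 145, 171, 177, 179, 182, 172, 113, 105, 115, 139, 138]
182 [160, 160, 161, 162, 163, 162, 169, 146, 143, 173, 177, 179, 182, 167, 123, 125, 132, 135, 134]
194 [115, 113, 161, 162, 160, 161, 168, 148, 142, 178, 177, 179, 181, 185, 156, 129, 133, 133, 132]
206 [161, 165, 115, 114, 112, 160, 167, 150, 76, 115, 115, 112, 113, 135, 154, 158, 158, 131, 132]
218 [160, 159, 160, 159, 161, 112, 109, 80, 79, 114, 116, 116, 122, 96, 91, 88, 98, 113, 119]
230 [164, 158, 160, 159, 159, 164, 105, 79, 75, 96, 118, 184, 116, 115, 149, 149, 149, 149, 151]
242 [95, 97, 67, 40, 40, 92, 40, 38, 39, 40, 42, 38, 40, 33, 196, 137, 144, 143, 144]
254 [93, 92, 91, 91, 93, 38, 41, 37, 40, 38, 33, 37, 42, 38, 122, 195, 199, 156, 109]
```

```bash
python3 -m jog '{"translation":[[0,0,0],[0,0,0],[0,0,0],[0,0,0]],"rotation":[[0,0,0],[0,0,0],[0,0,0],[0,0,0]]}'
python3 -m jog '{"translation":[[0,1,0],[0,1,0],[0,1,0],[0,1,0],[0,1,0],[0,1,0],[0,1,0]],"rotation":[[0,0,0],[0,0,0],[0,0,0],[0,0,0],[0,0,0],[0,0,0],[0,0,0]]}' 1 40
python3 -m jog '{"translation":[[0,3,-3],[0,7.8,-7.7],[0,12,-11],[0,16.5,-14.5],[0,25.7,-20.5],[0,35.5,-25.5],[0,45.7,-29.5],[0,56.3,-32.4],[0,67.2,-34.3],[0,78.1,-35.1],[0,89.1,-34.8],[0,100,-33.4],[0,110.7,-30.9],[0,121.1,-27.3],[0,131.1,-22.8],[0,136,-20],[0,140.6,-17.2],[0,142,-16.3],[0,142,-16.3]],"rotation":[[0,0,0],[0,0,0],[0,0,0],[0,0,0],[0,0,0],[0,0,0],[0,0,0],[0,0,0],[0,0,0],[0,0,0],[0,0,0],[0,0,0],[0,0,0],[0,0,0],[0,0,0],[0,0,0],[0,0,0],[0,0,0],[0,0,0]]}'
python3 - <<'E'
from h import *
inc(); goh(-18,0)
E
```

```text
time: 16.25
position: [0.4875, 0.1182, 0.1791]
tool_rot: [[-0.844, 0.403, 0.353], [0.187, 0.839, -0.511], [-0.502, -0.365, -0.784]]
force: [0.7, 0.0, -0.8]
opening: 0.051
finger_force: 0.0
time: 16.83
position: [0.4882, 0.1198, 0.1786]
tool_rot: [[-0.844, 0.402, 0.354], [0.187, 0.84, -0.509], [-0.502, -0.364, -0.784]]
force: [0.5, 3.9, -1.0]
opening: 0.0171
finger_force: 39.0
time: 18.42
position: [0.5393, 0.2458, 0.14]
tool_rot: [[-0.844, 0.405, 0.352], [0.187, 0.837, -0.513], [-0.502, -0.367, -0.783]]
force: [-3.6, -3.0, 5.6]
opening: 0.0167
finger_force: 43.5
TCP in cradle [-16.  219.4  87.7] F cradle [ 0.3 -3.8  6.3] M [-1.    0.32 -0.73] rot err [-0.44   0.002 -0.002] open 0.0167 ff 43.5 t 18.4167
T [ 2.  -0.4 -0.4] R [-0.003  0.002 -0.002]
```

```bash
python3 -m jog '{"translation":[[0,1,0.5],[0,2,1],[0,2,1]],"rotation":[[0,0,0],[0,0,0],[0,0,0]]}'
python3 -m jog '{"translation":[[0,0,0],[0,0,0],[0,0,0],[0,0,0],[0,0,0],[0,0,0]],"rotation":[[0,0,0],[0,0,0],[0,0,0],[0,0,0],[0,0,0],[0,0,0]]}' 0.3
python3 -m jog '{"translation":[[0,0,-5],[0,0,-18],[0,0,-38],[0,0,-58],[0,0,-70],[0,0,-75],[0,0,-75]],"rotation":[[0,0,0],[0,0,0],[0,0,0],[0,0,0],[0,0,0],[0,0,0],[0,0,0]]}'
python3 - <<'E'
from h import *
inc()
o=monitor.get_obs();c=cam("wrist",o); im=read_camera("wrist"); cv2.imwrite("pics/w8.png",im[:,:,::-1])
j=np.load("jig.npy");g=im.max(2).astype(int)
for q in(0,.15): print(q,proj(c,cw(j,[grip(q)+[x,0,0] for x in(-41,0)])).round(0).tolist())
for v in range(205,260,12): print(v,g[v,280:372:4].tolist())
# compare the pose of the remote in the top view: seated corners vs. picture
j0=[-85,-24,22]
R,t=cradle(j); Rt=np.c_[-R[:,0],R[:,1],-R[:,2]]
go(cw(j,[-10,0,169])[0],Rt)
E
```

```text
time: 18.67
position: [0.5394, 0.2459, 0.1399]
tool_rot: [[-0.844, 0.406, 0.35], [0.188, 0.836, -0.516], [-0.502, -0.37, -0.782]]
force: [-9.0, -4.3, 11.3]
opening: 0.0162
finger_force: 44.0
time: 19.17
position: [0.5406, 0.2479, 0.1376]
tool_rot: [[-0.844, 0.403, 0.353], [0.187, 0.839, -0.511], [-0.502, -0.365, -0.784]]
force: [0.7, 0.1, -0.7]
opening: 0.0596
finger_force: 0.0
time: 19.75
position: [0.5142, 0.2874, 0.1987]
tool_rot: [[-0.843, 0.403, 0.356], [0.187, 0.841, -0.509], [-0.504, -0.362, -0.784]]
force: [-0.7, 0.7, 0.1]
opening: 0.0598
finger_force: 0.0
TCP in cradle [-15.6 254.6 155.4] F cradle [-0.7  0.5  0.5] M [ 0.2   0.21 -0.01] rot err [-0.433  0.004 -0.002] open 0.0598 ff 0.0 t 19.75
0 [[316.0, 182.0], [317.0, 247.0]]
0.15 [[290.0, 186.0], [292.0, 253.0]]
205 [230, 230, 231, 232, 231, 236, 75, 76, 79, 80, 79, 78, 76, 190, 224, 233, 212, 115, 118, 116, 116, 113, 115]
217 [222, 223, 222, 223, 224, 227, 67, 74, 71, 74, 74, 73, 69, 147, 225, 216, 237, 113, 111, 111, 110, 108, 108]
229 [149, 149, 173, 222, 195, 222, 62, 73, 71, 75, 72, 66, 65, 93, 113, 109, 109, 109, 108, 107, 106, 106, 108]
241 [158, 154, 155, 201, 199, 200, 56, 68, 67, 70, 70, 69, 65, 103, 106, 107, 105, 105, 106, 118, 120, 109, 108]
253 [149, 150, 151, 205, 205, 205, 49, 59, 65, 69, 67, 66, 65, 118, 115, 120, 120, 123, 122, 125, 126, 125, 124]
T [  -6.4 -236.4   93.6] R [-0.435  0.003 -0.001]
```

```bash
python3 -m jog '{"translation":[[0,-12,3],[0,-35,12],[0,-65,24],[0,-97,37],[0,-130,50],[0,-162,63],[-2,-192,75],[-4,-216,85],[-6,-230,91],[-6,-236,94],[-6,-236,94],[-6,-236,94]],"rotation":[[-0.02,0,0],[-0.06,0,0],[-0.11,0,0],[-0.17,0,0],[-0.23,0,0],[-0.29,0,0],[-0.34,0,0],[-0.39,0,0],[-0.42,0,0],[-0.435,0.003,0],[-0.435,0.003,0],[-0.435,0.003,0]]}'
python3 - <<'E'
from h import *
inc()
o=monitor.get_obs();c=cam("wrist",o); im=read_camera("wrist")[:,:,::-1].copy(); cv2.imwrite("pics/w9.png",im)
a=cv2.cvtColor(cv2.imread("pics/w5.png"),cv2.COLOR_BGR2GRAY); b=cv2.cvtColor(im,cv2.COLOR_BGR2GRAY)
def sh(n,x0,y0,x1,y1,m=10):
    r=cv2.matchTemplate(b[y0-m:y1+m,x0-m:x1+m],a[y0:y1,x0:x1],cv2.TM_CCOEFF_NORMED); _,v,_,l=cv2.minMaxLoc(r); print(n,round(v,3),l[0]-m,l[1]-m)
sh("foot end remote",285,84,360,110); sh("grip slots of cover",303,224,342,238); sh("jig top edge",255,35,400,60); sh("ledge/rail",275,75,372,88)
sh("cover far edge",300,282,352,293); sh("rail R",352,235,366,275)
j=np.load("jig.npy")
for z in(22,27): print(z,proj(c,cw(j,[[18,-20,z],[78,-20,z],[78,20,z],[18,20,z]])).round(1).tolist())
print("col 325 w5",a[210:300:2,325].tolist());print("col 325 w9",b[210:300:2,325].tolist())
E
```

```text
time: 20.8
position: [0.4567, 0.0378, 0.2115]
tool_rot: [[-0.846, 0.22, 0.486], [0.19, 0.975, -0.111], [-0.499, -0.001, -0.867]]
force: [-0.4, 0.2, -0.3]
opening: 0.0598
finger_force: 0.0
TCP in cradle [-11.3  -1.5 167.6] F cradle [-0.5  0.1 -0. ] M [0.07 0.19 0.02] rot err [-0.004 -0.001 -0.004] open 0.0598 ff 0.0 t 20.8
foot end remote 0.954 3 4
grip slots of cover 0.992 3 1
jig top edge 0.983 3 4
ledge/rail 0.853 3 4
cover far edge 0.632 3 4
rail R 0.966 3 3
22 [[301.5, 226.9], [303.1, 291.8], [349.5, 291.7], [350.8, 226.7]]
27 [[301.2, 229.2], [302.8, 295.0], [349.9, 294.9], [351.3, 229.0]]
col 325 w5 [116, 116, 164, 163, 165, 116, 74, 69, 140, 111, 73, 142, 48, 139, 138, 138, 137, 137, 137, 136, 137, 136, 137, 137, 136, 138, 136, 137, 137, 137, 136, 136, 137, 137, 137, 136, 135, 135, 136, 134, 158, 163, 177, 119, 50]
col 325 w9 [115, 113, 121, 165, 161, 161, 167, 63, 109, 139, 41, 142, 58, 118, 138, 136, 135, 134, 134, 135, 135, 135, 137, 136, 136, 137, 137, 135, 135, 136, 136, 135, 136, 135, 134, 136, 134, 134, 137, 136, 107, 79, 160, 161, 178]
```

Compared with the earlier picture, the remote has not moved relative to the jig. The cover shows the drop expected when flush, and the handle is back at 0.

```bash
python3 -c "
from bench import *
print(sign_off())"
```

```text
the job is handed in; nothing more can be done
None
```

I handed the job in at about 21 s: the remote is seated against the foot ledge, the clamp was locked and released (pressing the cover flush), and the handle is back fully open; sign-off returned no verdict.

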